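# Prime the sauce pump

### The arm

A 6-joint arm with a two-finger parallel gripper is mounted at the origin on the work surface. World frame = base frame: x ahead of the robot, y to its left, z up, the work surface at z = 0. Lengths are in mm, angles in rad, forces in N, time in s.
With the tool pointing down it reaches from about 350 to 775 mm from the base axis. Payload 7.3 kg.
Tool frame: the origin (TCP) lies at the very end of the fingers, on their centre line; the grasp point (between the pads) lies 19 mm behind it (bot.grip_point_offset is the distance from the TCP to the grasp point, in mm); z points along the fingers, y is the line along which they close (so a half turn about z gives the same grasp; the last joint's range is limited). The gripper opens to 92 mm and grips with 3 to 60 N. Pads are 19 mm wide; open, the fingers measure 130 mm over their backs; the gripper's body (75 mm by 190 mm) begins 47 mm behind the grasp point.
Start: joints at [1.002, 0.342, 1.524, -0, 1.275, -0.146], TCP at [215.404, 478.796, 226.741] pointing down, gripper open.
Joint ranges: [-2.53, 2.53], [-0.77, 2.02], [0.04, 2.7], [-1, 4.14], [0.28, 2.66], [-3.11, 3.11]. Speed limits (rad/s): [2.57, 2.57, 3.14, 3.14, 3.14, 3.14].

### API

Orientations are given as [roll, pitch, yaw] about the fixed x, y, z axes, in that order (R = Rz(yaw) Ry(pitch) Rx(roll)).
In Python, from plant import bot gives the robot as it stands. The module is installed in compiled form; this text tells all that it offers.
- The arm moves only by the shell command python3 -m jog 'ROWS' [OPENING]. ROWS is JSON, a list of rows, each a list of 6 numbers: the shift along the tool's x, y, z in mm, then the turn, a rotation vector about the tool's x, y, z in rad. In form: [[dx, dy, dz, rx, ry, rz], ...]. A call has 1 to 12 rows; each row shifts and turns the commanded pose from where the row before left it, along the tool's axes as they then stand; what a row does not reach is not made up. A row lasts 1/10 s, in which the tool goes at most 50 mm and 8.59 degrees, less where a joint would pass 70% of its speed; a pose out of reach is approached as far as the arm can. A call with a gripper value outside its range is refused whole. OPENING is the opening in per cent of the stroke, from 0 (shut) to 100 (fully open), set as the call begins (- or left out, the last holds). The fingers move at their own pace and stop on an object; the grip force is fixed at half the most. Time passes only in rows, so rows that do not move let the fingers close. It gives the time, the measured TCP pose, the force, the opening and the grip force at its end, in the units of the state.
- bot.get_obs(): the state, without advancing time (a new reading comes with each control period).
- bot.capture(name): name is "scene" or "side" or "wrist"; returns the picture (400x640x3 uint8, red, green, blue); there is no depth.
- bot.camera_model(name): a dict with "fx", "fy", "cx", "cy" (pixels), "position" and "orientation" of the camera in the world; the wrist camera has in their place "T_tool_cam" (4x4, takes a point from camera to tool coordinates, whose origin is the TCP and whose axes are the flange's). Camera axes: x right, y down, z forward; pixel columns grow to the right and rows downward; lengths in mm; the calibration is good to about 2 mm. A picture is of the moment at which its call begins: read the wrist's pose just before it. camera_model takes no time and is no camera call.
- bot.close_job(): hands the job in; it is judged then, once.
Trained networks look in the newest picture that a camera, given by its name, has taken for a name from the list of things; names that differ only in an ending like _2 or _b are one class to them, and where a whole thing is asked for, a point or a joint stands for the part that bears it (a point fixed in the world has none). Each returns a list of dicts, best first, with "p" (0 to 1); they miss things now and then, are a little off and sometimes report something else, mostly with a low value. They report only what shows in the picture. A call takes as long as a camera call.
- bot.outline_of(target, camera): "mask" (400x640 bool, what is visible of it) and "pixel" ([column, row] in pixels, amid what is visible of it).
The state is a dict: "time": time; "joint_positions": joint angles; "dq": joint speeds; "tau": joint torques, N m; "tool_pos": TCP position; "tcp_rot": TCP orientation; "contact_force": force on the tool from outside, world axes, zero at the start; "moment": the same for the moment, N m; "grip_width": finger opening in mm; "finger_force": force on a finger pad.
Only numpy, scipy, OpenCV 4.12 (cv2) and the standard library are available. Lean on these libraries where they do the work, as an engineer would, in place of code of your own. Each camera call takes 0.05 s, during which the arm holds its last target. There are 200 camera calls.

### The job

The sauce pump with the ball knob has been washed and refitted and needs priming. Stand the small pan on the worktop centred under its spout and let go of it, then work the plunger through at least two full strokes: each time press until it bottoms firmly on its hidden stop without forcing it, hold it there for a second and let it come all the way back up. Leave the pan under the spout, never press the plunger without it there, and leave the other pump and everything else where it is.

Things in the scene. Friction and masses are not known exactly. Their poses are not given: they have to be found in the camera images.
- ball_pump: the countertop sauce pump to prime, fixed: steel shell 130 x 130 mm, lid top at z = 148 mm, pump head to 178 mm, plunger with a black ball knob. Origin: centre of its underside, below the plunger; -x is the way the spout reaches (roughly to the robot). The spout tube, 15 mm thick, leaves the lid in front of the plunger, arches to 212 mm high and comes down 135 mm in front of the plunger axis
- ball_spout (a point): centre of the mouth of its spout (19 mm wide nozzle opening downwards), 125 mm above the worktop, 135 mm from the plunger axis along the pump's -x
- ball_plunger: its plunger. Origin: top centre of the ball knob (46 mm wide, 42 high, flat 18 mm on top), at z = 276 mm when up. Slides straight down, springs back: 4 N to start, 1.2 N more per 10 mm, about 11 N at most. Inside, unseen, it bottoms on a rubber-faced gauging collar set anew each time at 20 to 44 mm of stroke; there force rises by 10 N/mm. Pushing with over 45 N bends the rod
- disc_pump: the other sauce pump, same body and spout but a flat mushroom knob 64 mm wide; fixed to the worktop; leave its plunger alone. Origin and axes as for the ball pump
- disc_plunger: the other pump's plunger. Origin: centre of the top of its flat knob, 276 mm above the worktop when up
- pan: small steel saucepan, loose, about 0.15 to 0.3 kg, starting between the pumps: 96 mm across, 50 mm high, 3 mm wall. Origin: centre of its underside. A straight flat level handle points along its own -x axis, from the rim out to 158 mm from the centre: 14 mm wide, 9 mm thick, its mid-height 42 mm above the underside
- pepper_mill: bystander: wooden pepper mill, 56 mm wide, 158 mm tall, behind and between the pumps; origin centre of underside
- squeeze_bottle: bystander: white squeeze bottle, 60 mm wide, 190 mm tall; origin centre of underside
- jar: bystander: glass jar with steel lid, 80 mm wide, 100 mm tall; origin centre of underside
- ramekins: bystander: stack of three white ramekins, 80 mm wide, 72 mm tall; origin centre of underside
- bowl: bystander: steel bowl, 130 mm wide, 60 mm tall; origin centre of underside
- spoon: bystander: steel spoon 190 mm long lying flat nearest the robot; origin at its middle

How it is judged (in metres and radians):
On the way, in this order (a step that is already met when the one before it is completed fails the run):
1. the pan stands on the worktop under the ball pump's spout, let go, with the plunger still up (horizontal distance between pan and ball_spout below 0.03 m and height (world z) of pan below 0.004 m and angle between pan's own z axis and vertical below 0.08 rad and contact force between pan and the fingers below 0.1 N and z of ball_plunger in the frame of ball_pump above 0.272 m), for 0.2 s.
2. first stroke: the plunger rests firmly on its stop, the pan under the spout (contact force between ball_plunger and ball_pump above 1.5 N and horizontal distance between pan and ball_spout below 0.035 m), for 0.3 s.
3. the plunger is all the way back up (z of ball_plunger in the frame of ball_pump above 0.272 m), for 0.1 s.
4. second stroke: the plunger rests firmly on its stop, the pan under the spout (all of step 2), for 0.3 s.
At the end, for the whole second after the job is handed in: The pan stands upright and still on the worktop, its centre within 35 mm of the spout's axis (30 mm when first set down); both plungers are fully up (within 4 mm), after two or more strokes resting on the stop with 1.5 N or more for 0.3 s and coming fully up between (horizontal distance between pan and ball_spout below 0.035 m and height (world z) of pan below 0.004 m and angle between pan's own z axis and vertical below 0.08 rad and linear speed of pan below 0.02 m/s and z of ball_plunger in the frame of ball_pump above 0.272 m and z of disc_plunger in the frame of disc_pump above 0.272 m); the robot touches nothing.
It fails at once if the ball plunger is pressed more than 10 mm while the spout is not over the pan (z of ball_plunger in the frame of ball_pump below 0.266 m and horizontal distance between pan and ball_spout above 0.045 m).
It fails at once if the fingers force the plunger with more than 45 N (contact force between ball_plunger and the fingers above 45 N).
It fails at once if the other pump's plunger is pressed (z of disc_plunger in the frame of disc_pump below 0.268 m).
It fails at once if the pan is tipped over (angle between pan's own z axis and vertical above 0.6 rad).
It fails at once if a bystander is moved more than 30 mm (distance of any of pepper_mill, squeeze_bottle, jar, ramekins, bowl, spoon from where it was at the start of the episode above 0.03 m).
It also fails if it takes over 72 s, if anything falls off the work surface, if the arm or the gripper's body presses on something with over 40 N, if the wrist force passes 120 N, or if a joint passes its speed limit or range.

## Working session

There is one attempt and no reset: what is moved stays moved. The work goes in short steps, Python scripts to look and compute and a shell command to move; the robot and the scene stay as the last step left them, time stands still between calls to the robot, and variables do not carry over. Pictures are saved under pics/ and viewed, at most 12 in all, crops included, and the job is handed in when it is done.

```bash
mkdir -p pics
python3 - <<'E'
from plant import bot
import cv2,numpy as np
o=bot.get_obs(); print({k:np.round(v,3) for k,v in o.items()})
ims=[]
for c in ("scene","side"):
    im=bot.capture(c); cv2.imwrite(f"pics/{c}0.png",im[...,::-1]); 
    print(c,bot.camera_model(c))
    for t in ("pan","ball_pump","disc_pump","ball_plunger","disc_plunger","ball_spout","pepper_mill","squeeze_bottle","jar","ramekins","bowl","spoon"):
        r=bot.outline_of(t,c)
        for d in r[:2]:
            ys,xs=np.nonzero(d["mask"]); print(t,round(d["p"],2),np.round(d["pixel"]),(xs.min(),xs.max(),ys.min(),ys.max()) if len(xs) else None)
print(bot.camera_model("wrist"))
E
```

```text
{'time': np.float64(0.0), 'joint_positions': array([ 1.002,  0.343,  1.525,  0.   ,  1.275, -0.146]), 'dq': array([ 0.   , -0.001, -0.001, -0.002,  0.001, -0.   ]), 'tau': array([-1.0000e-03, -4.3124e+01, -2.4422e+01,  7.2000e-02,  5.6000e-02,
       -0.0000e+00]), 'tool_pos': array([215.2  , 478.443, 226.062]), 'tcp_rot': array([-3.14 , -0.   ,  2.719]), 'contact_force': array([ 0.049, -0.43 , -0.112]), 'moment': array([ 0.022,  0.001, -0.017]), 'finger_force': np.float64(0.0), 'grip_width': np.float64(91.825)}
scene {'fx': 391.70148155702265, 'fy': 391.70148155702265, 'cx': 321.458798574839, 'cy': 199.29726552340958, 'position': array([1333.48538348,  153.35777607, 1004.27325127]), 'orientation': array([-2.35986618, -0.01127769,  1.76137945])}
pan 0.71 [243. 238.] (np.int64(213), np.int64(267), np.int64(185), np.int64(273))
pan 0.61 [323. 229.] (np.int64(308), np.int64(337), np.int64(197), np.int64(249))
ball_pump 0.85 [244. 236.] (np.int64(214), np.int64(267), np.int64(186), np.int64(272))
disc_pump 0.77 [387. 263.] (np.int64(358), np.int64(413), np.int64(210), np.int64(297))
disc
[... 1927 characters left out ...]
46 [396. 234.] (np.int64(368), np.int64(422), np.int64(187), np.int64(270))
bowl 0.98 [447. 288.] (np.int64(427), np.int64(473), np.int64(271), np.int64(310))
spoon 0.56 [261. 252.] (np.int64(245), np.int64(278), np.int64(234), np.int64(270))
{'fx': 301.2394620044056, 'fy': 301.2394620044056, 'cx': 316.8149209611397, 'cy': 190.79931943388775, 'T_tool_cam': array([[-1.07939046e-03, -9.61931796e-01, -2.73287493e-01,
         7.27297531e+01],
       [ 9.99999123e-01, -8.28569155e-04, -1.03320681e-03,
         5.56390799e-01],
       [ 7.67436898e-04, -2.73288369e-01,  9.61931847e-01,
        -1.58467586e+02],
       [ 0.00000000e+00,  0.00000000e+00,  0.00000000e+00,
         1.00000000e+00]])}
```

View pics/scene0.png

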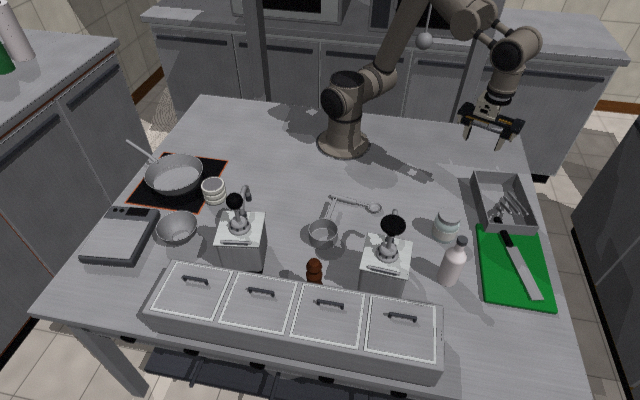

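View pics/side0.png

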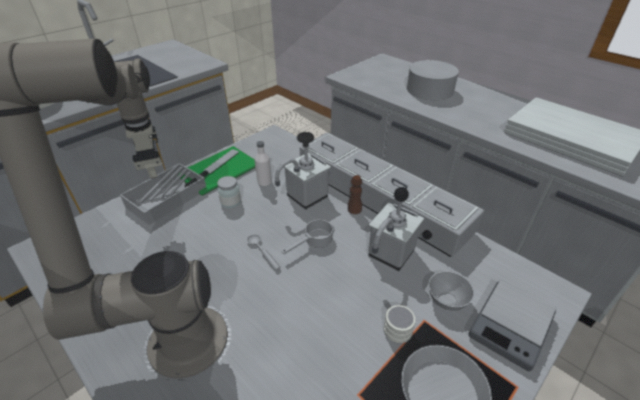

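Scene view: ball pump at about (240,236), its knob at (235,201). The disc pump is at (387,260) with its knob at (393,225), and the pan is at (323,233) with its handle pointing towards the robot. Side view: ball knob at (401,194), pan at (320,235). I'll turn these into positions.

```bash
cat > h.py <<'E'
from plant import bot
import cv2,numpy as np
from scipy.spatial.transform import Rotation as R
def cam(c):
    m=bot.camera_model(c)
    if c!="wrist": T=np.eye(4);T[:3,:3]=R.from_euler("xyz",m["orientation"]).as_matrix();T[:3,3]=m["position"]
    else:
        o=bot.get_obs();T=np.eye(4);T[:3,:3]=R.from_euler("xyz",o["tcp_rot"]).as_matrix();T[:3,3]=o["tool_pos"];T=T@m["T_tool_cam"]
    return T,m
def ray(c,p,C=None):
    T,m=C or cam(c); d=T[:3,:3]@np.array([(p[0]-m["cx"])/m["fx"],(p[1]-m["cy"])/m["fy"],1]); return T[:3,3],d
def onz(c,p,z,C=None):
    o,d=ray(c,p,C); return (o+d*(z-o[2])/d[2])
def proj(c,X,C=None):
    T,m=C or cam(c); q=(np.atleast_2d(X)-T[:3,3])@T[:3,:3]; return np.c_[q[:,0]/q[:,2]*m["fx"]+m["cx"],q[:,1]/q[:,2]*m["fy"]+m["cy"]]
E
python3 - <<'E'
from h import *
P=lambda n,c,p,z:print(n,c,np.round(onz(c,p,z),0))
P("ballknob","scene",(235,201),255);P("ballknob","side",(401,194),255)
P("disc","scene",(393,225),265);P("disc","side",(306,138),265)
P("pan","scene",(322,230),50);P("pan","side",(320,229),50)
P("handle end","scene",(334,199),46);P("handle end","side",(285,252),46)
P("ballspout","scene",(247,190),212);P("mill","scene",(314,263),150);P("mill","side",(355,178),158)
P("bottle","scene",(461,240),190);P("jar","side",(229,183),100);P("ramek","side",(399,315),72);P("bowl","side",(450,285),60)
a=cv2.imread("pics/scene0.png")[170:300,200:440];b=cv2.imread("pics/side0.png")[120:280,240:460]
b=cv2.resize(b,None,fx=2.9,fy=2.9,interpolation=3)
a=cv2.resize(a,None,fx=3.3,fy=3.3,interpolation=3)
cv2.imwrite("pics/a.png",a);cv2.imwrite("pics/b.png",b)
E
```

```text
ballknob scene [ 654. -205.  255.]
ballknob side [ 656. -206.  255.]
disc scene [664. 215. 265.]
disc side [669. 214. 265.]
pan scene [536.  12.  50.]
pan side [531.  11.  50.]
handle end scene [387.  26.  46.]
handle end side [379.  20.  46.]
ballspout scene [ 566. -206.  212.]
mill scene [736.  28. 150.]
mill side [723.  24. 158.]
bottle scene [614. 403. 190.]
jar side [434. 389. 100.]
ramek side [ 426. -392.   72.]
bowl side [ 622. -436.   60.]
```

View pics/a.png

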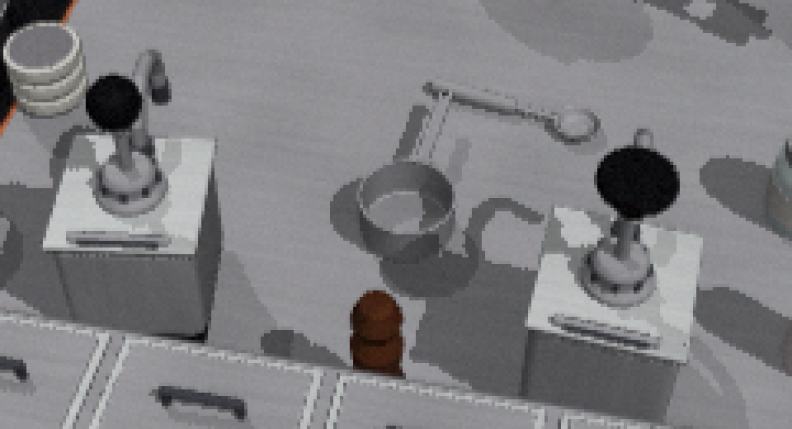

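View pics/b.png

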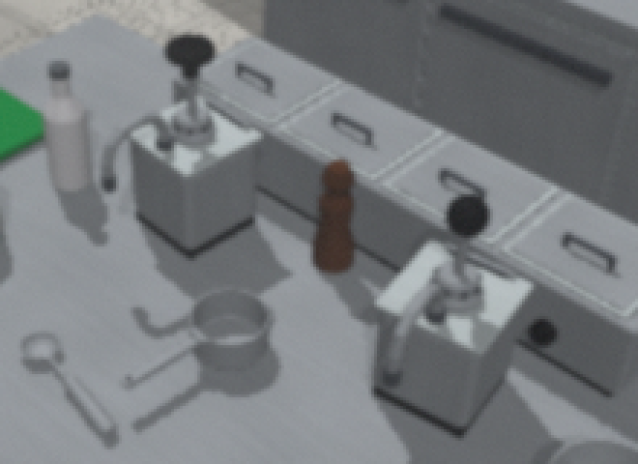

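```bash
python3 - <<'E'
from h import *
P=lambda n,c,p,z:print(n,c,np.round(onz(c,p,z),0))
s=lambda x,y:(x/3.3+200,y/3.3+170)
d=lambda x,y:(x/2.9+240,y/2.9+120)
P("mouth","side",d(390,382),125);P("mouth","scene",s(162,97),125);P("arch","side",d(411,300),205);P("arch","scene",s(150,55),205)
P("spoon","scene",s(425,87),8);P("spoon","scene",s(600,125),8)
P("ball","scene",s(113,103),255);P("ball","side",d(468,215),255)
for p in ((47,247),(197,258),(215,140),(78,138)):P("lid","scene",s(*p),148)
E
python3 -m jog '[[0,0,0,0,0,-0.12],[0,0,0,0,0,-0.12],[0,0,0,0,0,-0.1]]' 100
python3 -m jog '[[-21,-37,2,0,0,0],[-21,-37,2,0,0,0],[-21,-37,2,0,0,0],[-21,-37,2,0,0,0],[-21,-37,2,0,0,0],[-21,-37,2,0,0,0],[-21,-37,2,0,0,0],[-21,-37,2,0,0,0],[-21,-37,2,0,0,0],[-21,-37,2,0,0,0],[-21,-37,2,0,0,0],[-21,-37,2,0,0,0]]'
python3 -m jog '[[0,0,0,0,0,0],[0,0,0,0,0,0]]'
python3 - <<'E'
from h import *
C=cam("wrist");im=bot.capture("wrist");cv2.imwrite("pics/w1.png",im[...,::-1])
for r in bot.outline_of("pan","wrist"): print(r["p"],r["pixel"])
E
```

```text
mouth side [ 520. -227.  125.]
mouth scene [ 521. -226.  125.]
arch side [ 560. -214.  205.]
arch scene [ 546. -219.  205.]
spoon scene [340.   0.   8.]
spoon scene [359. 193.   8.]
ball scene [ 655. -206.  255.]
ball side [ 656. -207.  255.]
lid scene [ 729. -254.  148.]
lid scene [ 716. -128.  148.]
lid scene [ 585. -152.  148.]
lid scene [ 607. -273.  148.]
time: 1.6
tool_pos: [215.4, 478.8, 226.7]
tcp_rot: [3.142, 0.0, 3.063]
contact_force: [-0.0, 0.4, -0.2]
grip_width: 91.6
finger_force: 0.0
time: 2.8
tool_pos: [430.4, 13.7, 202.9]
tcp_rot: [3.141, 0.001, 3.058]
contact_force: [0.6, 0.8, 0.4]
grip_width: 91.9
finger_force: 0.0
time: 3.0
tool_pos: [429.8, 14.9, 202.5]
tcp_rot: [3.141, -0.001, 3.056]
contact_force: [-0.3, 0.7, -0.4]
grip_width: 91.6
finger_force: 0.0
0.57 [322.7, 234.9]
0.25 [207.0, 317.5]
```

View pics/w1.png

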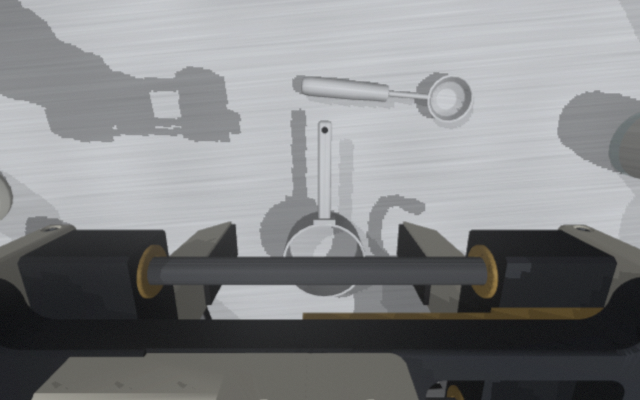

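The wrist view shows the handle along column 325, from its tip at row 121 to the rim at row 220. The pan rim centre is near (324,257), and the spoon is clear of the handle.

Run:
```python
from h import *
C=cam("wrist")
print(onz("wrist",(324.5,121),46,C).round(1),onz("wrist",(325,218),46,C).round(1),onz("wrist",(323.5,257),50,C).round(1))
print(proj("wrist",[bot.get_obs()["tool_pos"]],C))
```

```text
[372.9  28.8  46. ] [478.3  21.3  46. ] [524.1  16.   50. ]
[[316.71559813 237.2547738 ]]
```

```bash
python3 -m jog '[[-3,9,20,0,0,0],[0,0,30,0,0,0],[0,0,30,0,0,0],[0,0,30,0,0,0],[0,0,25,0,0,0],[0,0,20,0,0,0],[0,0,15,0,0,0],[0,0,9,0,0,0],[0,0,0,0,0,0],[0,0,0,0,0,0]]'
python3 -m jog '[[0,0,0,0,0,0],[0,0,0,0,0,0],[0,0,0,0,0,0],[0,0,0,0,0,0],[0,0,0,0,0,0],[0,0,0,0,0,0],[0,0,0,0,0,0],[0,0,0,0,0,0],[0,0,0,0,0,0],[0,0,0,0,0,0]]' 0
```

```text
time: 4.1
tool_pos: [433.8, 24.7, 24.2]
tcp_rot: [3.141, 0.001, 3.06]
contact_force: [-0.3, 0.2, 0.3]
grip_width: 91.7
finger_force: 0.0
time: 5.1
tool_pos: [433.6, 24.2, 23.7]
tcp_rot: [3.142, 0.0, 3.059]
contact_force: [-0.7, 0.8, -0.8]
grip_width: 16.4
finger_force: 0.1
```

```bash
python3 -m jog '[[0,0,0,0,0,0],[0,0,0,0,0,0],[0,0,0,0,0,0],[0,0,0,0,0,0]]'
python3 -m jog '[[0,0,-2,0,0,0],[0,0,-3,0,0,0],[0,0,-3,0,0,0],[0,0,0,0,0,0],[0,0,0,0,0,0]]'
python3 - <<'E'
from h import *
C=cam("wrist");im=bot.capture("wrist");cv2.imwrite("pics/w2.png",im[...,::-1])
E
```

```text
time: 5.5
tool_pos: [433.5, 24.2, 23.7]
tcp_rot: [3.142, -0.0, 3.059]
contact_force: [-0.6, -1.0, -1.4]
grip_width: 13.3
finger_force: 30.0
time: 6.0
tool_pos: [433.6, 24.2, 31.9]
tcp_rot: [3.142, 0.0, 3.059]
contact_force: [0.2, 0.3, -1.7]
grip_width: 13.9
finger_force: 30.0
```

View pics/w2.png

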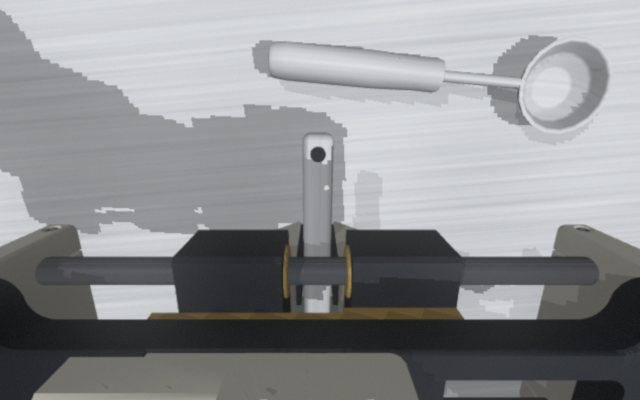

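The handle is held between the pads at 13.9 mm. Its tip is at (318,134).

Run:
```python
from h import *
o=bot.get_obs();C=cam("wrist")
for z in (50,54,58): print(z,onz("wrist",(318,133),z,C).round(1))
y=o["tcp_rot"][2]; t=onz("wrist",(318,133),54,C); c=t+158*np.array([-np.cos(y),-np.sin(y),0]); print("pan",c, "tcp",o["tool_pos"])
g=np.array([522,-226.5]); d=g-c[:2]; print("delta",d)
ux=np.array([np.cos(y),np.sin(y)]);uy=np.array([np.sin(y),-np.cos(y)]); print("tool",d@ux,d@uy)
```

```text
50 [373.4  29.9  50. ]
54 [373.1  29.9  54. ]
58 [372.8  29.9  58. ]
pan [530.55888389  16.85452124  54.        ] tcp [433.54989907  24.22668147  31.75110022]
delta [  -8.55888389 -243.35452124]
tool -11.58175744022538 -243.22939870968318
```

```bash
python3 -m jog '[[-4,-8,0,0,0,0],[-5,-18,0,0,0,0],[-3,-25,0,0,0,0],[0,-27,0,0,0,0],[0,-28,0,0,0,0],[0,-28,0,0,0,0],[0,-27,0,0,0,0],[0,-25,0,0,0,0],[0,-22,0,0,0,0],[0,-18,0,0,0,0],[0,-11,0,0,0,0],[0,-6,0,0,0,0]]'
python3 -m jog '[[0,0,0,0,0,0],[0,0,2,0,0,0],[0,0,2,0,0,0],[0,0,2,0,0,0],[0,0,2,0,0,0],[0,0,0,0,0,0],[0,0,0,0,0,0]]'
python3 - <<'E'
from h import *
o=bot.get_obs();C=cam("wrist");y=o["tcp_rot"][2]
a=bot.capture("side")[150:310,320:480];b=bot.capture("scene")[150:310,180:340]
cv2.imwrite("pics/p1.png",cv2.resize(np.hstack([a,b]),None,fx=2.5,fy=2.5,interpolation=3)[...,::-1])
print(o["tool_pos"]+97.3*np.array([-np.cos(y),-np.sin(y),0]))
E
```

```text
time: 7.25
tool_pos: [425.3, -220.1, 31.6]
tcp_rot: [3.142, 0.0, 3.058]
contact_force: [-0.6, 1.0, -0.7]
grip_width: 13.6
finger_force: 30.0
time: 7.95
tool_pos: [425.6, -218.8, 23.8]
tcp_rot: [3.142, 0.0, 3.059]
contact_force: [-0.5, 0.5, -0.1]
grip_width: 13.7
finger_force: 30.0
[ 522.52807327 -226.8442649    23.75004191]
```

View pics/p1.png

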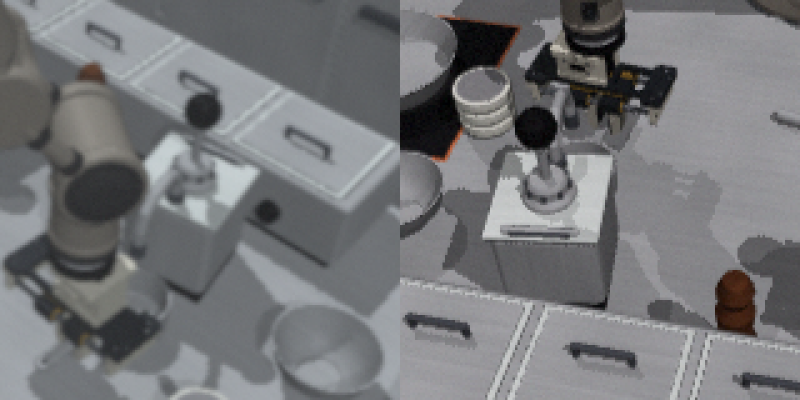

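The side view shows the pan at the spout's front with the gripper still holding it. Next: release, rise and check.

```bash
python3 -m jog '[[0,0,0,0,0,0],[0,0,0,0,0,0],[0,0,0,0,0,0],[0,0,0,0,0,0],[0,0,0,0,0,0],[0,0,0,0,0,0],[0,0,0,0,0,0]]' 70
python3 -m jog '[[0,0,-5,0,0,0],[0,0,-20,0,0,0],[0,0,-40,0,0,0],[0,0,-45,0,0,0],[0,0,-45,0,0,0],[10,0,-45,0,0,0],[10,0,-45,0,0,0],[10,0,-40,0,0,0],[10,0,-20,0,0,0],[0,0,0,0,0,0],[0,0,0,0,0,0]]'
python3 - <<'E'
from h import *
C=cam("wrist")
cv2.imwrite("pics/w3.png",bot.capture("wrist")[...,::-1])
a=bot.capture("side")[150:310,320:480];b=bot.capture("scene")[150:310,180:340]
cv2.imwrite("pics/p2.png",cv2.resize(np.hstack([a,b]),None,fx=2.5,fy=2.5,interpolation=3)[...,::-1])
np.save("C3.npy",C[0])
E
```

```text
time: 8.75
tool_pos: [425.4, -219.0, 23.7]
tcp_rot: [3.142, 0.0, 3.059]
contact_force: [-0.5, 0.0, 0.5]
grip_width: 62.2
finger_force: 0.0
time: 9.85
tool_pos: [385.4, -215.5, 328.5]
tcp_rot: [3.142, 0.0, 3.059]
contact_force: [-0.4, -0.2, -0.3]
grip_width: 64.3
finger_force: 0.0
```

View pics/w3.png

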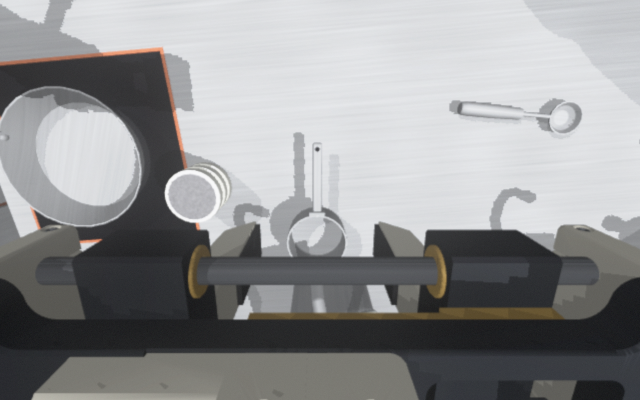

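```bash
python3 - <<'E'
from h import *
C=cam("wrist")
print(onz("wrist",(317,143),46,C).round(1),onz("wrist",(316.5,241),50,C).round(1))
E
python3 -m jog '[[-10,1,0,0,0,0],[-25,3,0,0,0,0],[-30,4,0,0,0,0],[-32,4,0,0,0,0],[-32,4,0,0,0,0],[-32,4,0,0,0,0],[-32,4,0,0,0,0],[-30,3,0,0,0,0],[-25,2,0,0,0,0],[-14,2,0,0,0,0],[-6,0,0,0,0,0],[0,0,0,0,0,0]]' 0
python3 -m jog '[[0,0,10,0,0,0],[0,0,10,0,0,0],[0,0,5,0,0,0],[0,0,0,0,0,0],[0,0,0,0,0,0],[0,0,0,0,0,0]]'
python3 - <<'E'
from h import *
a=bot.capture("side")[130:290,320:480];b=bot.capture("scene")[130:290,180:340]
cv2.imwrite("pics/p3.png",cv2.resize(np.hstack([a,b]),None,fx=2.5,fy=2.5,interpolation=3)[...,::-1])
E
```

```text
[ 364.8 -213.    46. ] [ 517.4 -226.6   50. ]
time: 11.2
tool_pos: [655.9, -206.6, 326.9]
tcp_rot: [3.141, -0.002, 3.059]
contact_force: [0.2, -0.2, 0.3]
grip_width: 0.6
finger_force: 0.0
time: 11.8
tool_pos: [655.2, -207.0, 304.4]
tcp_rot: [-3.141, 0.001, 3.059]
contact_force: [0.2, -0.1, -0.8]
grip_width: 0.4
finger_force: 0.0
```

View pics/p3.png

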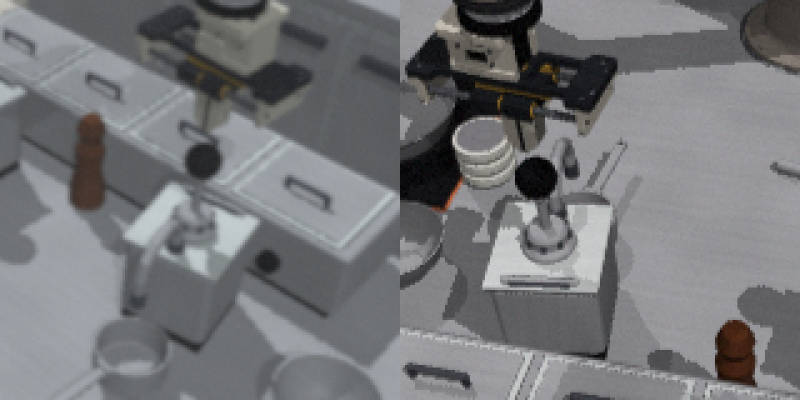

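The pan stands under the spout in the side view, with the mouth at about (375,251) and the rim centre at about (373,268). The fingers are above the ball.

```bash
python3 -c "
from h import *
print(onz('side',(375.2,251.2),125),onz('side',(373.2,268),50), proj('side',[[655.2,-207,304.4]]))"
python3 -m jog '[[0,0,10,0,0,0],[0,0,10,0,0,0],[0,0,5,0,0,0],[0,0,2,0,0,0],[0,0,2,0,0,0],[0,0,2,0,0,0],[0,0,0,0,0,0]]'
python3 -m jog '[[0,0,2,0,0,0],[0,0,2,0,0,0],[0,0,2,0,0,0],[0,0,2,0,0,0],[0,0,0,0,0,0],[0,0,0,0,0,0]]'
```

```text
[ 523.07991876 -227.7189722   125.        ] [ 522.29133052 -228.66126325   50.        ] [[403.29892126 180.96133649]]
time: 12.6
tool_pos: [655.0, -206.8, 273.4]
tcp_rot: [-3.142, 0.0, 3.059]
contact_force: [-1.4, 1.1, 3.9]
grip_width: 0.1
finger_force: 2.0
time: 13.2
tool_pos: [655.2, -206.9, 265.5]
tcp_rot: [-3.141, 0.001, 3.059]
contact_force: [-2.9, 2.3, 4.8]
grip_width: 0.1
finger_force: 2.5
```

```bash
python3 -m jog '[[0,0,-8,0,0,0],[0,0,-8,0,0,0],[-3,-2,0,0,0,0],[0,0,0,0,0,0],[0,0,4,0,0,0],[0,0,4,0,0,0],[0,0,3,0,0,0],[0,0,2,0,0,0],[0,0,0,0,0,0],[0,0,0,0,0,0]]'
python3 -m jog '[[0,0,2,0,0,0],[0,0,2,0,0,0],[0,0,2,0,0,0],[0,0,2,0,0,0],[0,0,0,0,0,0],[0,0,0,0,0,0]]'
```

```text
time: 14.2
tool_pos: [658.2, -209.3, 268.1]
tcp_rot: [-3.141, 0.001, 3.059]
contact_force: [0.6, -0.4, 5.3]
grip_width: 0.4
finger_force: 2.4
time: 14.8
tool_pos: [658.2, -209.4, 260.2]
tcp_rot: [-3.141, 0.001, 3.059]
contact_force: [1.3, -0.9, 5.9]
grip_width: -0.0
finger_force: 2.8
```

Lateral force is now small, so the press is centred. I'll go on in small steps.

```bash
python3 -m jog '[[0,0,1,0,0,0],[0,0,1,0,0,0],[0,0,1,0,0,0],[0,0,1,0,0,0],[0,0,1,0,0,0],[0,0,0,0,0,0]]'
```

```text
time: 15.4
tool_pos: [658.3, -209.3, 255.5]
tcp_rot: [-3.141, 0.002, 3.059]
contact_force: [0.6, -0.6, 6.3]
grip_width: 0.3
finger_force: 3.1
```

```bash
python3 -m jog '[[0,0,1,0,0,0],[0,0,1,0,0,0],[0,0,0,0,0,0]]'
```

```text
time: 15.7
tool_pos: [658.2, -209.4, 253.5]
tcp_rot: [-3.141, 0.002, 3.059]
contact_force: [0.8, 0.2, 7.4]
grip_width: -0.0
finger_force: 3.3
```

```bash
python3 -m jog '[[0,0,1,0,0,0],[0,0,1,0,0,0],[0,0,0,0,0,0]]'
```

```text
time: 16.0
tool_pos: [658.3, -209.3, 251.6]
tcp_rot: [-3.141, 0.002, 3.059]
contact_force: [0.7, -1.4, 6.9]
grip_width: 0.3
finger_force: 3.4
```

```bash
python3 -m jog '[[0,0,1,0,0,0],[0,0,1,0,0,0],[0,0,0,0,0,0]]'
```

```text
time: 16.3
tool_pos: [658.3, -209.3, 250.4]
tcp_rot: [-3.141, 0.002, 3.059]
contact_force: [-0.9, 0.2, 10.1]
grip_width: 0.3
finger_force: 4.9
```

The stop shows at about z = 250.5. I'll seat it firmly and hold.

```bash
python3 -m jog '[[0,0,0.5,0,0,0],[0,0,0.5,0,0,0],[0,0,0,0,0,0],[0,0,0,0,0,0]]'
```

```text
time: 16.7
tool_pos: [658.3, -209.4, 250.1]
tcp_rot: [-3.14, 0.003, 3.059]
contact_force: [-2.2, -0.1, 12.4]
grip_width: 0.3
finger_force: 6.3
```

```bash
python3 -m jog '[[0,0,1,0,0,0],[0,0,1,0,0,0],[0,0,0,0,0,0],[0,0,0,0,0,0],[0,0,0,0,0,0],[0,0,0,0,0,0],[0,0,0,0,0,0],[0,0,0,0,0,0],[0,0,0,0,0,0],[0,0,0,0,0,0],[0,0,0,0,0,0],[0,0,0,0,0,0]]'
```

```text
time: 17.9
tool_pos: [658.4, -209.4, 249.6]
tcp_rot: [-3.14, 0.005, 3.059]
contact_force: [-3.4, 1.6, 17.5]
grip_width: -0.2
finger_force: 9.0
```

Firmly seated at 17.5 N, about 10 N of it on the stop, and held for over 1 s. Now a full release, then back into light contact.

```bash
python3 -m jog '[[0,0,-5,0,0,0],[0,0,-8,0,0,0],[0,0,-8,0,0,0],[0,0,-8,0,0,0],[0,0,-8,0,0,0],[0,0,-6,0,0,0],[0,0,0,0,0,0],[0,0,0,0,0,0],[0,0,0,0,0,0],[0,0,0,0,0,0],[0,0,0,0,0,0]]'
python3 -c "
from h import *
a=bot.capture('side')[130:290,320:480];b=bot.capture('scene')[130:290,180:340]
cv2.imwrite('pics/p4.png',cv2.resize(np.hstack([a,b]),None,fx=2.5,fy=2.5,interpolation=3)[...,::-1])"
```

```text
time: 19.0
tool_pos: [657.9, -209.1, 288.3]
tcp_rot: [3.141, -0.001, 3.059]
contact_force: [0.2, 0.9, -0.4]
grip_width: 0.6
finger_force: 0.0
```

View pics/p4.png

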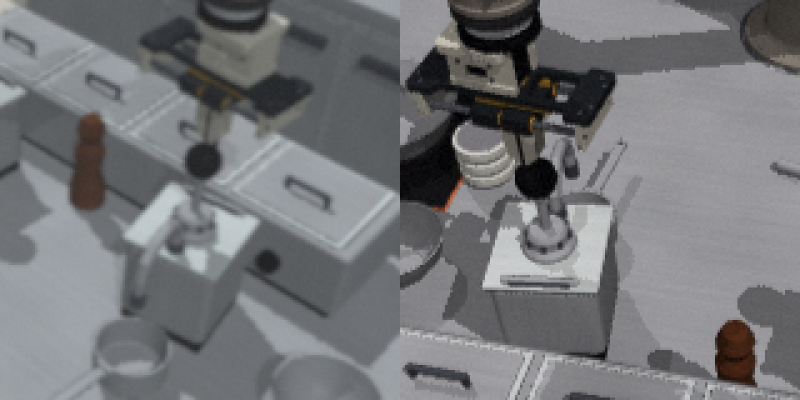

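The knob is back up at (203,160) in the side half, and the pan hasn't moved. Now the second stroke.

```bash
python3 -m jog '[[0,0,6,0,0,0],[0,0,5,0,0,0],[0,0,4,0,0,0],[0,0,4,0,0,0],[0,0,3,0,0,0],[0,0,3,0,0,0],[0,0,2,0,0,0],[0,0,2,0,0,0],[0,0,0,0,0,0],[0,0,0,0,0,0]]'
```

```text
time: 20.1
tool_pos: [658.0, -209.1, 260.6]
tcp_rot: [-3.141, 0.001, 3.059]
contact_force: [-2.0, -0.1, 5.6]
grip_width: 0.2
finger_force: 2.8
```

```bash
python3 -m jog '[[0,0,1,0,0,0],[0,0,1,0,0,0],[0,0,1,0,0,0],[0,0,1,0,0,0],[0,0,0,0,0,0]]'
```

```text
time: 20.6
tool_pos: [658.0, -209.1, 256.9]
tcp_rot: [-3.141, 0.001, 3.059]
contact_force: [-1.9, 0.7, 6.0]
grip_width: 0.4
finger_force: 3.1
```

```bash
python3 -m jog '[[0,0,1,0,0,0],[0,0,1,0,0,0],[0,0,1,0,0,0],[0,0,1,0,0,0],[0,0,1,0,0,0],[0,0,0,0,0,0]]'
```

```text
time: 21.2
tool_pos: [658.0, -209.1, 252.0]
tcp_rot: [-3.141, 0.001, 3.059]
contact_force: [-2.0, 1.6, 6.9]
grip_width: 0.5
finger_force: 3.3
```

```bash
python3 -m jog '[[0,0,1,0,0,0],[0,0,1,0,0,0],[0,0,1,0,0,0],[0,0,1,0,0,0],[0,0,0,0,0,0],[0,0,0,0,0,0]]'
```

```text
time: 21.8
tool_pos: [658.0, -209.1, 250.0]
tcp_rot: [-3.14, 0.003, 3.059]
contact_force: [-5.1, 2.5, 14.6]
grip_width: 0.4
finger_force: 7.1
```

```bash
python3 -m jog '[[0,0,1,0,0,0],[0,0,0,0,0,0],[0,0,0,0,0,0],[0,0,0,0,0,0],[0,0,0,0,0,0],[0,0,0,0,0,0],[0,0,0,0,0,0],[0,0,0,0,0,0],[0,0,0,0,0,0],[0,0,0,0,0,0],[0,0,0,0,0,0],[0,0,0,0,0,0]]'
python3 -m jog '[[0,0,-5,0,0,0],[0,0,-8,0,0,0],[0,0,-8,0,0,0],[0,0,-8,0,0,0],[0,0,-10,0,0,0],[0,0,-10,0,0,0],[0,0,-10,0,0,0],[0,0,-10,0,0,0],[0,0,0,0,0,0],[0,0,0,0,0,0],[0,0,0,0,0,0],[0,0,0,0,0,0]]'
python3 -c "
from h import *
for t in ('pan','ball_plunger'):
  print(t,[(round(r['p'],2),r['pixel'],np.nonzero(r['mask'])[1].min(),np.nonzero(r['mask'])[0].min()) for r in (bot.capture('side'),bot.outline_of(t,'side'))[1][:2]])
cv2.imwrite('pics/p5.png',cv2.resize(bot.capture('side')[130:290,320:480],None,fx=3,fy=3)[...,::-1])"
```

```text
time: 23.0
tool_pos: [658.0, -209.2, 249.7]
tcp_rot: [-3.14, 0.004, 3.059]
contact_force: [-4.8, 1.8, 18.0]
grip_width: 0.3
finger_force: 8.5
time: 24.2
tool_pos: [657.9, -209.1, 314.0]
tcp_rot: [3.141, -0.001, 3.059]
contact_force: [-0.5, -0.6, -0.2]
grip_width: 0.5
finger_force: 0.0
pan [(0.69, [259.5, 163.9], np.int64(254), np.int64(141)), (0.59, [371.2, 271.8], np.int64(335), np.int64(257))]
ball_plunger [(0.57, [400.2, 197.6], np.int64(394), np.int64(188))]
```

View pics/p5.png

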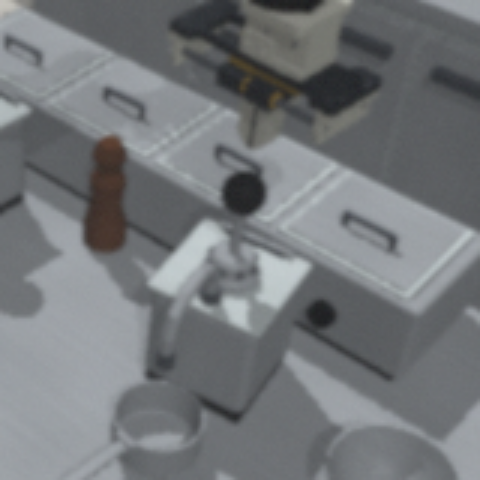

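The knob is fully up at (243,192), the pan is under the spout, and the gripper is clear. Handing in.

```bash
python3 -c "
from plant import bot
print(bot.close_job())"
```

```text
the job is handed in; nothing more can be done
None
```

I handed the job in, but the simulator gave no verdict: the pan stands under the ball pump's spout, the plunger had two full strokes on its stop (about 18 N, held about 1 s each) and is back up, and nothing else was touched.

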